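# Sort the staining bench into its trays

## Task

Tidy up after the staining session: stand the brown dropper bottle and the all-white one in the tray with three bays and the two specimen pots in the tray with two bays, one to a bay, and lay the little cover-slip box flat and right way up in the undivided tray. Keep the bottles and pots upright all the way, and leave the tape roll and the petri dish where they are.

Things in the scene. Friction and masses are not known exactly. Their poses are not given: they have to be found in the camera images.
- bottle_brown: brown glass dropper bottle with a black rubber bulb: round body 33 mm across up to 49 mm height, collar 21 mm across, bulb 14 mm across, 89 mm high in all. Stands loose on the worktop. Origin at the centre of its underside, z up.
- bottle_white: white plastic dropper bottle with a white bulb (not the blue-capped one that stands at the back, which is no part of the job): round body 27 mm across up to 42 mm height, collar 17 mm across, bulb 14 mm across, 83 mm high in all. Stands loose on the worktop. Origin at the centre of its underside, z up.
- pot_tall: tall round translucent specimen pot with a ribbed white lid that stays on: body 39 mm across at the foot, widening to 44 mm under the lid, lid 46 mm across from about 73 mm to the top at 87 mm. Stands loose. Origin at the centre of its underside, z up.
- pot_short: short round specimen pot, part filled, with a ribbed white lid that stays on: body 39 mm across at the foot, widening to 44 mm under the lid, lid 46 mm across from about 47 mm to the top at 61 mm. Stands loose. Origin at the centre of its underside, z up.
- slip_box: small square box of cover slips, 34 x 34 mm, 18 mm high, its lid (upper 6 mm) stays on; below the lid it is 32 mm square. Lies loose. Origin at the centre of its underside, x and y along its sides, z up.
- tray_three: shallow grey tray divided into three equal square bays in a row along its y axis. Fixed to the worktop; 4 mm walls, 16 mm high overall, floor 4 mm above the worktop. Origin at the centre of its underside, z up; each bay is 57 x 57 mm inside, centres at y = -61, 0 and +61 mm, x = 0; 65 x 187 mm outside.
- tray_two: shallow grey tray divided into two equal square bays in a row along its y axis. Fixed to the worktop; 4 mm walls, 16 mm high overall, floor 4 mm above the worktop. Origin at the centre of its underside, z up; each bay is 72 x 72 mm inside, centres at y = -38 and +38 mm, x = 0; 80 x 156 mm outside.
- tray_plain: shallow grey undivided square tray. Fixed to the worktop; 4 mm walls, 16 mm high overall, floor 4 mm above the worktop. Origin at the centre of its underside, z up; 90 x 90 mm inside, 98 x 98 mm outside.
- tape_roll: roll of brown tape lying flat, 96 mm across, 48 mm high, loose; a bystander to leave alone. Origin at the centre of its underside.
- petri_dish: round closed petri dish, 92 mm across, 15 mm high, loose; a bystander to leave alone. Origin at the centre of its underside.

How it is judged:
At the end, for the whole second after the job is handed in: Bottles stand upright (0.15 rad) in different bays of the three-bay tray, pots in different bays of the two-bay tray (17 mm from bay centre along each tray axis), slip box flat, right way up in the undivided tray (30 mm from centre); all on the tray floors, at rest; tape and dish moved under 20 mm (x of bottle_brown in the frame of tray_three between -0.017 and 0.017 m and z of bottle_brown in the frame of tray_three between -0.001 and 0.009 m and (y of bottle_brown in the frame of tray_three between -0.078 and -0.044 m or y of bottle_brown in the frame of tray_three between -0.017 and 0.017 m or y of bottle_brown in the frame of tray_three between 0.044 and 0.078 m) and angle between each of bottle_brown, bottle_white, pot_tall, pot_short, slip_box's own z axis and vertical below 0.15 rad and linear speed of each of bottle_brown, bottle_white, pot_tall, pot_short, slip_box below 0.02 m/s and x of bottle_white in the frame of tray_three between -0.017 and 0.017 m and z of bottle_white in the frame of tray_three between -0.001 and 0.009 m and (y of bottle_white in the frame of tray_three between -0.078 and -0.044 m or y of bottle_white in the frame of tray_three between -0.017 and 0.017 m or y of bottle_white in the frame of tray_three between 0.044 and 0.078 m) and x of pot_tall in the frame of tray_two between -0.017 and 0.017 m and z of pot_tall in the frame of tray_two between -0.001 and 0.009 m and (y of pot_tall in the frame of tray_two between -0.055 and -0.021 m or y of pot_tall in the frame of tray_two between 0.021 and 0.055 m) and x of pot_short in the frame of tray_two between -0.017 and 0.017 m and z of pot_short in the frame of tray_two between -0.001 and 0.009 m and (y of pot_short in the frame of tray_two between -0.055 and -0.021 m or y of pot_short in the frame of tray_two between 0.021 and 0.055 m) and x of slip_box in the frame of tray_plain between -0.03 and 0.03 m and z of slip_box in the frame of tray_plain between -0.001 and 0.009 m and y of slip_box in the frame of tray_plain between -0.03 and 0.03 m and horizontal distance between bottle_brown and bottle_white above 0.035 m and horizontal distance between pot_tall and pot_short above 0.035 m and distance of each of tape_roll, petri_dish from where it was at the start of the episode below 0.02 m); the robot touches nothing.
It fails at once if a bottle or pot was tipped by more than 0.7 rad (angle between any of bottle_brown, bottle_white, pot_tall, pot_short's own z axis and vertical above 0.7 rad).
It fails at once if the tape roll or the petri dish was moved by more than 20 mm (distance of any of tape_roll, petri_dish from where it was at the start of the episode above 0.02 m).
It also fails if it takes over 118 s, if anything falls off the work surface, if the arm or the gripper's body presses on something with over 40 N, if the wrist force passes 120 N, or if a joint passes its speed limit or range.

## Robot

A 6-joint arm with a two-finger parallel gripper is mounted at the origin on a cart in front of the work surface, level with it; the furniture and walls round the work are solid. World frame = base frame: x ahead of the robot, y to its left, z up, the work surface at z = 0. Lengths are in m, angles in rad, forces in N, time in s.
With the tool pointing down it reaches from about 0.25 to 0.725 m from the base axis. Payload 4 kg.
Tool frame: the origin (TCP) lies midway between the tips of the shut fingers; the grasp point (between the pads) lies grip_point_offset behind it (grip_point_offset is the distance from the TCP to the grasp point, in m); z points along the fingers, y is the line along which they close (so a half turn about z gives the same grasp; the last joint's range is limited). The gripper opens to 85 mm and grips with 20 to 120 N. Pads are 22 mm wide; open, the fingers measure 114 mm over their backs; the gripper's body (76 mm by 85 mm) begins 54 mm behind the grasp point. The pads swing forward as they close: fully open they stand 13 mm farther back than shut.
Start: joints at [1.284, 0.241, 0.005, 1.335, 0, 1.571], TCP at [0.141, 0.48, 0.231] pointing down, gripper open.
Joint ranges: [-2.72, 2.72], [-1.05, 1.87], [-1.09, 1.28], [-1.99, 2.15], [-1.42, 1.44], [-3.14, 3.14]. Speed limits (rad/s): [2.79, 2.79, 3.14, 3.14, 3.14, 3.14].

## Interface

Orientations are given as a unit quaternion [x, y, z, w].
In Python, from workcell import * gives the robot as it stands. The module is installed in compiled form; this text tells all that it offers.
- The arm moves only by the tool arm_command, never from a script. Its arguments are lists of equal length, an entry for each row: "slide": the shift along the tool's x, y, z in cm, a list of three; "spin": the turn about the tool's z in degrees. A call has exactly 5 rows; each row is the pose to reach, as a shift and turn from the pose commanded when the call began, along the tool's axes at that moment; what a row does not reach only later rows make up. A row lasts 1/8 s, in which the tool goes at most 62.5 mm and 10.7 degrees, less where a joint would pass 70% of its speed; a pose out of reach is approached as far as the arm can. A call with a gripper value outside its range is refused whole. "jaw" is the finger opening in cm, from 0 to 8.54, set as the call begins (left out, the last holds). The fingers move at their own pace and stop on an object; the grip force is fixed at half the most. Time passes only in rows, so rows that repeat a pose let the fingers close, or fill a call up. It gives the time, the measured TCP pose, the force, the opening and the grip force at its end, in the units of the state.
- get_obs(): the state, without advancing time (a new reading comes with each control period).
- camera(name): name is "scene" or "top" or "wrist"; returns a dict with "pixels" (384x512x3 uint8, red, green, blue), "range_z" (384x512 float32, m along the optical axis (not along the pixel's ray), 0 where there is no reading), "intrinsics" (3x3 intrinsics, pixels), "k1" (the pictures are not rectified: a ray, as slopes to the right and down, at radius r is drawn at 1 + k1 r^2 times it, then the intrinsics apply), "rvec" (rotation vector, rad) and "tvec" (3), from world to camera coordinates, as OpenCV has them. Camera axes: x right, y down, z forward; pixel columns grow to the right and rows downward; lengths in m; the calibration is good to about 2 mm. A picture is of the moment at which its call begins.
- job_done(): hands the job in; it is judged then, once.
Trained networks look in a picture, given as the dict that the camera call returned (one of the last four; its "shot" number tells which), for a name from the list of things; names that differ only in an ending like _2 or _b are one class to them, and where a whole thing is asked for, a point or a joint stands for the part that bears it (a point fixed in the world has none). Each returns a list of dicts, best first, with "confidence" (0 to 1); they miss things now and then, are a little off and sometimes report something else, mostly with a low value. They report only what shows in the picture. A call takes as long as a camera call.
- recognise(picture, thing): "centre" ([column, row] in pixels, amid what is visible of it).
- landmark_of(picture, thing): "centre" ([column, row] in pixels: a listed point, or the origin of a listed thing).
The state is a dict: "clock": time; "joint_pos": joint angles; "joint_vel": joint speeds; "tau": joint torques, N m; "eef_pos": TCP position; "tool_rot": TCP orientation; "ft_force": force on the tool from outside, world axes, zero at the start; "ft_torque": the same for the moment, N m; "grip_width": finger opening in m; "grasp_force": force on a finger pad.
Only numpy, scipy, OpenCV 4.12 (cv2) and the standard library are available. Lean on these libraries where they do the work, as an engineer would, in place of code of your own. Each camera call takes 0.05 s, during which the arm holds its last target. There are 200 camera calls.

## Working session

There is one attempt and no reset: what is moved stays moved. The work goes in short steps, Python scripts to look and compute and a tool call to move; the robot and the scene stay as the last step left them, time stands still between calls to the robot, and variables do not carry over. Pictures are saved under pics/ and viewed, at most 14 in all, crops included, and the job is handed in when it is done.

Besides the shell and the picture viewer there is one more tool, called after "Request:" by a JSON object that holds its "fn" and its "kwargs". arm_command: Moves the arm, as the interface text tells. Its arguments: {"type":"object","properties":{"slide":{"type":"array","items":{"type":"array","items":{"type":"number"}}},"spin":{"type":"array","items":{"type":"number"}},"jaw":{"type":"number"}},"required":["slide","spin"]}

```bash
mkdir -p pics; cat > h.py <<'E'
from workcell import *
import numpy as np, cv2
from scipy.spatial.transform import Rotation as R
def und(c,px):
    K=np.array(c["intrinsics"]);d=np.array([c["k1"],0,0,0,0.])
    return cv2.undistortPoints(np.array(px,float).reshape(-1,1,2),K,d).reshape(-1,2)
def ray(c,px):
    Rm=cv2.Rodrigues(np.array(c["rvec"],float))[0];t=np.array(c["tvec"],float).ravel()
    n=und(c,px);d=np.c_[n,np.ones(len(n))]@Rm
    return -Rm.T@t,d
def onz(c,px,z):
    o,d=ray(c,px);return o+d*((z-o[2])/d[:,2])[:,None]
def cloud(c):
    z=np.array(c["range_z"]);h,w=z.shape;u,v=np.meshgrid(np.arange(w),np.arange(h))
    o,d=ray(c,np.c_[u.ravel(),v.ravel()])
    return (o+d*z.ravel()[:,None]).reshape(h,w,3),z>0
def save(c,n): cv2.imwrite("pics/"+n,cv2.cvtColor(c["pixels"],cv2.COLOR_RGB2BGR))
E
python3 - <<'E'
from h import *
o=get_obs();print({k:np.round(v,3) for k,v in o.items()})
try: print(grip_point_offset)
except Exception as e: print(e)
for n in["top","scene"]:
    c=camera(n);save(c,n+"0.png");P,m=cloud(c)
    print(n,-cv2.Rodrigues(np.array(c["rvec"]))[0].T@np.array(c["tvec"]).ravel())
    for t in["bottle_brown","bottle_white","pot_tall","pot_short","slip_box","tray_three","tray_two","tray_plain","tape_roll","petri_dish"]:
        for l in landmark_of(c,t)[:2]:
            print(t,np.round(l["centre"]),round(l["confidence"],2),onz(c,[l["centre"]],0)[0].round(3)[:2])
E
```

```text
{'clock': np.float64(0.0), 'joint_pos': array([1.284, 0.241, 0.004, 1.335, 0.   , 1.571]), 'joint_vel': array([-0.002, -0.   , -0.001,  0.002,  0.002,  0.001]), 'tau': array([-0.0000e+00, -3.7232e+01,  2.5241e+01,  1.7000e-02, -0.0000e+00,
       -0.0000e+00]), 'eef_pos': array([0.141, 0.479, 0.23 ]), 'tool_rot': array([ 0.143,  0.99 , -0.001, -0.   ]), 'ft_force': array([0.346, 0.376, 0.126]), 'ft_torque': array([-0.016, -0.03 , -0.013]), 'grasp_force': np.float64(0.0), 'grip_width': np.float64(0.085)}
0.0187
top [0.26525054 0.02332599 1.29161385]
bottle_brown [351. 227.] 0.57 [ 0.442 -0.239]
bottle_white [308. 233.] 0.61 [ 0.438 -0.122]
pot_tall [395. 218.] 0.65 [ 0.455 -0.362]
pot_tall [170. 250.] 0.61 [0.424 0.246]
pot_short [221. 246.] 0.75 [0.421 0.11 ]
slip_box [393. 219.] 0.69 [ 0.455 -0.357]
tray_three [170. 177.] 0.97 [0.621 0.234]
tray_three [346. 227.] 0.19 [ 0.445 -0.227]
tray_two [341. 168.] 0.92 [ 0.606 -0.232]
tray_plain [254. 167.] 0.62 [0.63  0.004]
tape_roll [125. 251.] 0.91 [0.429 0.365]
tape_roll [170. 180.] 0.23 [0.612 0.237]
petri_dish [265. 232.] 0.79 [ 0.45  -0.009]
scene [-0.10501427 -0.5191084   0.78126014]
bottle_brown [311. 259.] 0.77 [ 0.442 -0.234]
bottle_brown [204. 204.] 0.62 [0.423 0.109]
bottle_white [272. 239.] 0.52 [ 0.435 -0.119]
pot_tall [173. 184.] 0.77 [0.43  0.244]
pot_short [201. 204.] 0.81 [0.42  0.118]
slip_box [358. 285.] 0.56 [ 0.444 -0.357]
tray_three [220. 157.] 0.86 [0.613 0.22 ]
tray_two [344. 223.] 0.64 [ 0.596 -0.24 ]
tray_plain [276. 180.] 0.71 [0.631 0.009]
tray_plain [308. 260.] 0.64 [ 0.435 -0.229]
tape_roll [145. 169.] 0.65 [0.429 0.369]
petri_dish [240. 213.] 0.91 [0.458 0.005]
```

```bash
cd pics; python3 -c "
import cv2,numpy as np
a=cv2.imread('top0.png');b=cv2.imread('scene0.png');print(a.shape,b.shape)"
```

```text
(384, 512, 3) (384, 512, 3)
```

View pics/top0.png

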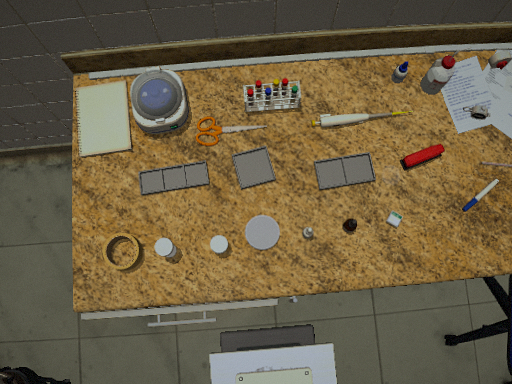

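View pics/scene0.png

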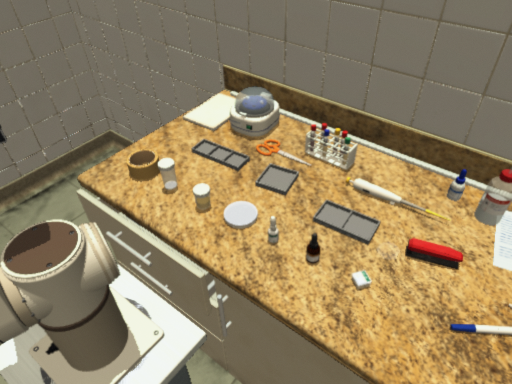

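The top view shows a row of things from left to right: tape (122,252), tall pot (165,247), short pot (219,244), dish (263,232), white bottle (308,232), brown bottle (350,225) and slip box (396,220). The three-bay tray is at (174,177), the plain one at (253,167) and the two-bay one at (345,170). The network's first "pot_tall" hit at (395,218) is really the slip box. Next I'll get finer measurements from depth and edges.

```bash
python3 - <<'E'
from h import *
cs={n:camera(n) for n in["top","scene"]}
obj=dict(bb=(.442,-.236),bw=(.437,-.12),pt=(.427,.245),ps=(.42,.113),sb=(.448,-.357),tape=(.43,.367),dish=(.455,-.003))
for n,c in cs.items():
    P,m=cloud(c)
    print(n,"table z",np.median(P[m&(abs(P[...,2])<.02)][:,2]))
    for k,(x,y) in obj.items():
        s=m&(abs(P[...,0]-x)<.055)&(abs(P[...,1]-y)<.055)&(P[...,2]>.008)
        q=P[s]
        if len(q)==0: print(k,"none");continue
        zt=np.percentile(q[:,2],97);top=q[q[:,2]>zt-.008]
        print(k,len(q),"ztop %.3f"%zt,"topc",top[:,:2].mean(0).round(4),"mid",((top.min(0)+top.max(0))/2)[:2].round(4),"ext",np.ptp(top,axis=0)[:2].round(3))
c=cs["top"];hsv=cv2.cvtColor(c["pixels"],cv2.COLOR_RGB2HSV)
g=((hsv[...,1]<60)&(hsv[...,2]<150)).astype(np.uint8)
for nm,px in dict(three=(174,177),plain=(253,167),two=(345,170),slip=(396,220)).items():
    if nm=="slip": g=((hsv[...,1]<70)&(hsv[...,2]>130)).astype(np.uint8)
    mk=np.zeros_like(g);x,y=px;w=(48,28) if nm!="slip" else (12,12);mk[y-w[1]:y+w[1],x-w[0]:x+w[0]]=1
    k=cv2.morphologyEx(g*mk,cv2.MORPH_CLOSE,np.ones((5,5)))
    if nm!="slip":k=cv2.morphologyEx(k,cv2.MORPH_OPEN,np.ones((5,5)))
    nn,lab,st,ce=cv2.connectedComponentsWithStats(k);i=1+np.argmax(st[1:,4])
    v,u=np.where(lab==i);W=onz(c,np.c_[u,v],.018 if nm=="slip" else .014)[:,:2]
    r=cv2.minAreaRect((W*1000).astype(np.float32));print(nm,np.round(r[0],1),np.round(r[1],1),round(r[2],1),"mean",W.mean(0).round(4))
E
```

```text
top table z 5.07082598739661e-05
bb 163 ztop 0.088 topc [ 0.4446 -0.2299] mid [ 0.4446 -0.231 ] ext [0.012 0.012]
bw 99 ztop 0.082 topc [ 0.4358 -0.1198] mid [ 0.4357 -0.1195] ext [0.01  0.012]
pt 336 ztop 0.091 topc [0.4222 0.2466] mid [0.4219 0.2465] ext [0.043 0.046]
ps 270 ztop 0.065 topc [0.4216 0.1108] mid [0.4215 0.111 ] ext [0.044 0.044]
sb 173 ztop 0.022 topc [ 0.4538 -0.3546] mid [ 0.4544 -0.3555] ext [0.044 0.043]
tape 670 ztop 0.051 topc [0.4257 0.3636] mid [0.4248 0.3644] ext [0.095 0.094]
dish 951 ztop 0.020 topc [ 0.4496 -0.0012] mid [ 0.45  -0.002] ext [0.09 0.09]
scene table z 0.0010630322757629318
bb 304 ztop 0.088 topc [ 0.4424 -0.2336] mid [ 0.4432 -0.2334] ext [0.01  0.012]
bw 196 ztop 0.083 topc [ 0.4331 -0.1221] mid [ 0.4346 -0.1213] ext [0.011 0.011]
pt 428 ztop 0.090 topc [0.4204 0.2418] mid [0.4221 0.2432] ext [0.048 0.045]
ps 353 ztop 0.065 topc [0.4194 0.1075] mid [0.421  0.1089] ext [0.046 0.047]
sb 234 ztop 0.020 topc [ 0.4527 -0.3597] mid [ 0.4544 -0.359 ] ext [0.048 0.043]
tape 741 ztop 0.051 topc [0.4223 0.3597] mid [0.4263 0.3634] ext [0.097 0.098]
dish 714 ztop 0.019 topc [ 0.4467 -0.0044] mid [ 0.4498 -0.0022] ext [0.093 0.092]
three [615.9 224.8] [ 67.4 186.4] 4.8 mean [0.6161 0.2242]
plain [627.4   7. ] [99.  98.1] 10.4 mean [0.627  0.0072]
two [ 596.2 -238.6] [ 81.2 156.8] 4.3 mean [ 0.5961 -0.238 ]
slip [ 453.7 -354.8] [33.8 32.6] 53.6 mean [ 0.4537 -0.3546]
```

```bash
cat >> h.py <<'E'
def go(*ts):
    """ts: (x,y,z[,yaw_deg of tool y; default radial]) chained; prints slide cm, spin deg"""
    o=get_obs();p=np.array(o["eef_pos"]);Rm=R.from_quat(o["tool_rot"]).as_matrix()
    print("t %.2f p"%o["clock"],p.round(4),"w %.3f gf %.1f"%(o["grip_width"],o["grasp_force"]),"F",np.round(o["ft_force"],1),"j6 %.2f"%o["joint_pos"][5])
    for t in ts:
        q=np.array(t[:3],float);a=np.deg2rad(t[3]) if len(t)>3 else np.arctan2(q[1],q[0])
        y0=np.arctan2(Rm[1,1],Rm[0,1]);d=(a-y0+np.pi/2)%np.pi-np.pi/2
        s=Rm.T@(q-p)*100;print("slide",s.round(2),"spin %.1f"%-np.rad2deg(d),"tilt %.2f"%np.rad2deg(np.arccos(-Rm[2,2])))
        n=y0+d;p=q;Rm=np.array([[-np.sin(n)*-1,np.cos(n),0],[-np.cos(n),np.sin(n),0],[0,0,-1.]])
        if Rm[:,0]@np.array([np.sin(y0),-np.cos(y0),0])<0: pass
E
python3 - <<'E'
from h import *
print(R.from_quat(get_obs()["tool_rot"]).as_matrix().round(3))
go((.40,.20,.26))
E
```

```text
[[-0.959  0.283  0.   ]
 [ 0.283  0.959  0.   ]
 [-0.     0.    -1.   ]]
t 1.20 p [0.1414 0.4796 0.2313] w 0.085 gf 0.0 F [ 0.3 -0.2 -0.7] j6 1.57
slide [-32.71 -19.5   -2.87] spin 47.0 tilt 0.00
```

```bash
sed -i 's/n=y0+d;p=q;Rm=.*/n=y0+d;p=q;Rm=np.array([[-np.sin(n),np.cos(n),0],[np.cos(n),np.sin(n),0],[0,0,-1.]])/; /if Rm\[:,0\]/d' h.py; tail -3 h.py
```

```text
y0=np.arctan2(Rm[1,1],Rm[0,1]);d=(a-y0+np.pi/2)%np.pi-np.pi/2
        s=Rm.T@(q-p)*100;print("slide",s.round(2),"spin %.1f"%-np.rad2deg(d),"tilt %.2f"%np.rad2deg(np.arccos(-Rm[2,2])))
        n=y0+d;p=q;Rm=np.array([[-np.sin(n),np.cos(n),0],[np.cos(n),np.sin(n),0],[0,0,-1.]])
```

Request:
{"fn": "arm_command", "kwargs": {"slide": [[-5,-3,-1],[-10,-6,-2],[-16,-10,-2.9],[-22,-13,-2.9],[-27,-16,-2.9]], "spin": [9,18,27,36,47]}}

```text
clock: 1.82
eef_pos: [0.3494, 0.256, 0.2608]
tool_rot: [0.526, 0.85, 0.001, 0.0]
ft_force: [0.4, 1.0, 0.0]
grip_width: 0.0852
grasp_force: 0.0
```

```bash
python3 - <<'E'
from h import *
go((.40,.20,.26))
c=camera("wrist");save(c,"w1.png")
P,m=cloud(c)
for k,(x,y) in dict(pt=(.422,.245),ps=(.421,.11)).items():
    s=m&(abs(P[...,0]-x)<.06)&(abs(P[...,1]-y)<.06)&(P[...,2]>.03);q=P[s]
    if len(q): 
        zt=np.percentile(q[:,2],97);t=q[q[:,2]>zt-.006];print(k,zt,((t.min(0)+t.max(0))/2).round(4),np.ptp(t,axis=0).round(3))
E
```

```text
t 1.82 p [0.3494 0.256  0.2608] w 0.085 gf 0.0 F [0.4 1.  0. ] j6 1.74
slide [-7.27  2.03  0.08] spin -0.1 tilt 0.10
pt 0.34495911789868045 [0.3832 0.2844 0.3435] [0.042 0.024 0.009]
ps 0.06365984813577599 [0.4208 0.1095 0.061 ] [0.045 0.046 0.007]
```

View pics/w1.png

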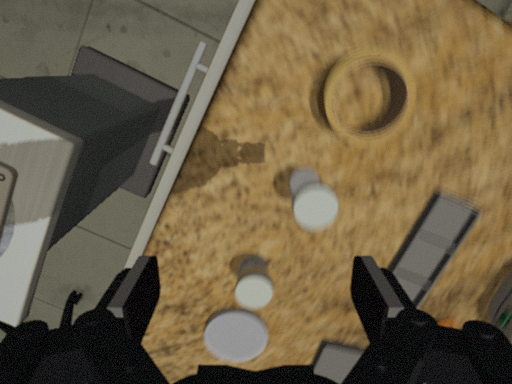

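The wrist view shows the tall pot's lid at (316,206), the short pot's lid at (254,290), the tape at (367,95) and the dish at (236,335).

```bash
python3 - <<'E'
from h import *
c=camera("wrist")
P,m=cloud(c)
for k,(x,y) in dict(pt=(.422,.245),ps=(.421,.11)).items():
    s=m&(abs(P[...,0]-x)<.06)&(abs(P[...,1]-y)<.06)&(P[...,2]>.03)&(P[...,2]<.12);q=P[s]
    zt=np.percentile(q[:,2],97);t=q[q[:,2]>zt-.006];print(k,zt,((t.min(0)+t.max(0))/2).round(4),np.ptp(t,axis=0).round(3))
go((.422,.2445,.16),(.422,.2445,.055))
E
```

```text
pt 0.0897206554862477 [0.4213 0.2443 0.0874] [0.046 0.045 0.007]
ps 0.06357604209876713 [0.4208 0.1095 0.0612] [0.044 0.045 0.007]
t 1.93 p [0.3515 0.2531 0.2605] w 0.085 gf 0.0 F [-1.3  0.4 -0.3] j6 1.74
slide [-3.86  5.94 10.06] spin -3.9 tilt 0.12
slide [ 0.   0.  10.5] spin 0.0 tilt 0.00
```

Request:
{"fn": "arm_command", "kwargs": {"slide": [[-1.5,3,3],[-3,5,6],[-3.9,5.9,9],[-3.9,5.9,10],[-3.9,5.9,10]], "spin": [-2,-4,-4,-4,-4]}}

```text
clock: 2.55
eef_pos: [0.4172, 0.2494, 0.16]
tool_rot: [0.493, 0.87, -0.001, -0.001]
ft_force: [0.0, 0.2, 0.2]
grip_width: 0.0853
grasp_force: 0.0
```

```bash
python3 -c "
from h import *
go((.4215,.2445,.055),(.4215,.2445,.22),(.5985,-.2765,.22),(.5985,-.2765,.061))"
```

```text
t 2.55 p [0.4172 0.2494 0.16  ] w 0.085 gf 0.0 F [0.  0.2 0.2] j6 1.57
slide [-0.65  0.13 10.5 ] spin 0.8 tilt 0.10
slide [  0.    0.  -16.5] spin -0.0 tilt 0.00
slide [-53.95 -10.83   0.  ] spin 54.9 tilt 0.00
slide [ 0.   0.  15.9] spin -0.0 tilt 0.00
```

Request:
{"fn": "arm_command", "kwargs": {"slide": [[-0.6,0.1,2],[-0.6,0.1,5],[-0.6,0.1,8],[-0.6,0.1,10],[-0.6,0.1,10.5]], "spin": [0,0,0,0,0]}}

```text
clock: 3.18
eef_pos: [0.4217, 0.2451, 0.0556]
tool_rot: [0.493, 0.87, 0.0, -0.0]
ft_force: [-0.1, 0.1, 0.1]
grip_width: 0.0853
grasp_force: 0.0
```

Request:
{"fn": "arm_command", "kwargs": {"slide": [[0,0,0],[0,0,0],[0,0,0],[0,0,0],[0,0,0]], "spin": [0,0,0,0,0], "jaw": 3.5}}

```text
clock: 3.8
eef_pos: [0.4232, 0.2452, 0.057]
tool_rot: [0.494, 0.87, 0.001, 0.001]
ft_force: [-1.0, -0.1, 5.4]
grip_width: 0.0418
grasp_force: 59.8
```

Request:
{"fn": "arm_command", "kwargs": {"slide": [[0,0,-1],[0,0,-3],[0,0,-7],[0,0,-12],[0,0,-16.5]], "spin": [0,0,0,0,0]}}

```text
clock: 4.42
eef_pos: [0.4222, 0.2445, 0.2229]
tool_rot: [0.494, 0.87, 0.001, 0.0]
ft_force: [0.8, 1.0, 0.2]
grip_width: 0.0417
grasp_force: 60.6
```

```bash
python3 -c "
from h import *
go((.5985,-.2765,.22),(.5985,-.2765,.061))"
```

```text
t 4.42 p [0.4222 0.2445 0.2229] w 0.042 gf 60.6 F [0.8 1.  0.2] j6 1.56
slide [-53.77 -11.55   0.28] spin 55.6 tilt 0.09
slide [ 0.   0.  15.9] spin -0.0 tilt 0.00
```

```bash
python3 - <<'E'
from h import *
c=camera("wrist");s=camera("scene");a=c["pixels"];b=cv2.resize(s["pixels"][100:292,60:316],(512,384))
cv2.imwrite("pics/g1.png",cv2.resize(np.hstack([a,b]),(800,300))[...,::-1])
E
```

```text
(no output)
```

View pics/g1.png

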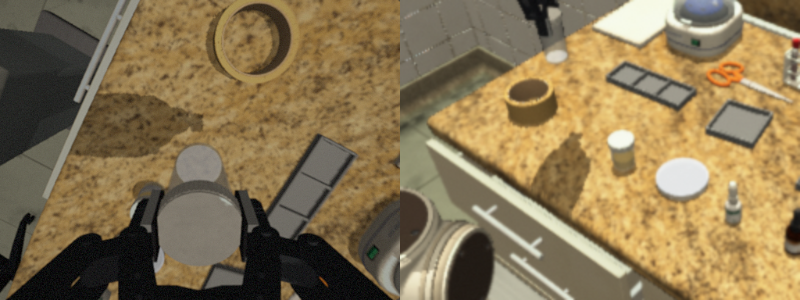

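The tall pot hangs upright, its lid at (200,225) in the wrist half. I'll carry it to the far bay of the two-bay tray.

Request:
{"fn": "arm_command", "kwargs": {"slide": [[-4,-1,0.3],[-9,-2,0.3],[-15,-3.2,0.3],[-21,-4.5,0.3],[-27,-5.8,0.3]], "spin": [4,10,17,24,30]}}

```text
clock: 5.15
eef_pos: [0.5109, -0.0189, 0.2173]
tool_rot: [0.703, 0.711, 0.0, -0.0]
ft_force: [0.5, -0.1, -0.2]
grip_width: 0.0419
grasp_force: 60.6
```

```bash
python3 -c "
from h import *
go((.5985,-.2765,.22),(.5985,-.2765,.061))"
```

```text
t 5.15 p [ 0.5109 -0.0189  0.2173] w 0.042 gf 60.6 F [ 0.5 -0.1 -0.2] j6 1.52
slide [-25.85   8.48  -0.27] spin 25.4 tilt 0.02
slide [ 0.   0.  15.9] spin -0.0 tilt 0.00
```

Request:
{"fn": "arm_command", "kwargs": {"slide": [[-6,2,0],[-12,4,0],[-18,6,0],[-23,8,0],[-25.8,8.8,-0.2]], "spin": [6,12,18,23,25]}}

```text
clock: 5.78
eef_pos: [0.6024, -0.2768, 0.218]
tool_rot: [0.841, 0.542, -0.0, -0.0]
ft_force: [0.1, 0.3, 0.2]
grip_width: 0.0416
grasp_force: 60.7
```

Request:
{"fn": "arm_command", "kwargs": {"slide": [[0,0,3],[0,0,6],[0,0,8],[0,0,8],[0,0,8]], "spin": [0,0,0,0,0]}}

```text
clock: 6.4
eef_pos: [0.6028, -0.274, 0.1401]
tool_rot: [0.84, 0.543, 0.0, 0.0]
ft_force: [-1.0, -0.3, 0.3]
grip_width: 0.0415
grasp_force: 60.7
```

```bash
python3 - <<'E'
from h import *
c=camera("wrist")
P,m=cloud(c)
import sys
go((.5985,-.2765,.062))
# tray rim/floor check by colour in wrist view
hsv=cv2.cvtColor(c["pixels"],cv2.COLOR_RGB2HSV)
b=c["pixels"].copy();s=camera("scene")
for k in (-1,1):
    ctr=np.array([.5962,-.2385])+k*.038*np.array([-np.sin(np.radians(4.3)),np.cos(np.radians(4.3))])
    print(ctr.round(4))
cv2.imwrite("pics/p1.png",cv2.resize(np.hstack([b,cv2.resize(s["pixels"][110:302,250:506],(512,384))]),(800,300))[...,::-1])
E
```

```text
t 6.45 p [ 0.6031 -0.2741  0.1407] w 0.041 gf 60.7 F [-0.2  0.1  0. ] j6 1.57
slide [-0.41 -0.34  7.87] spin 0.6 tilt 0.12
[ 0.599  -0.2764]
[ 0.5934 -0.2006]
```

View pics/p1.png

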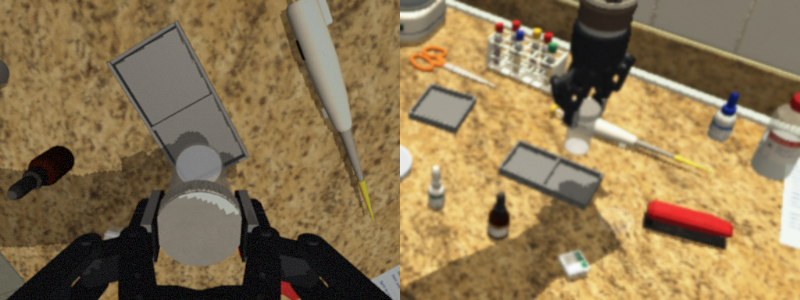

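The tall pot hangs above the near part of the two-bay tray. The tray's corners are at about (137,80), (229,28) and (315,201) in full wrist pixels. I'll use them to check the tray's pose.

```bash
python3 - <<'E'
from h import *
c=camera("wrist")
print(onz(c,[(137,80),(229,28),(315,201)],.016).round(4))
f=R.from_euler('z',4.3,degrees=True)
print((f.apply([[ -.04,.078,0],[.04,.078,0],[.04,-.078,0]])+[.5962,-.2385,0]).round(4)[:,:2])
go((.599,-.2764,.066))
E
```

```text
[[ 0.5534 -0.1671  0.016 ]
 [ 0.6327 -0.1633  0.016 ]
 [ 0.6412 -0.3146  0.016 ]]
[[ 0.5505 -0.1637]
 [ 0.6302 -0.1577]
 [ 0.6419 -0.3133]]
t 6.55 p [ 0.6032 -0.2741  0.1409] w 0.042 gf 60.7 F [-0.5  0.4  0.8] j6 1.57
slide [-0.38 -0.31  7.49] spin 0.6 tilt 0.15
```

Request:
{"fn": "arm_command", "kwargs": {"slide": [[-0.2,-0.3,2],[-0.2,-0.3,4.5],[-0.2,-0.3,6.5],[-0.2,-0.3,7.3],[-0.2,-0.3,7.7]], "spin": [0,0,0,0,0]}}

```text
clock: 7.18
eef_pos: [0.5993, -0.2746, 0.0627]
tool_rot: [0.839, 0.543, 0.0, 0.0]
ft_force: [-0.8, 0.4, -0.6]
grip_width: 0.0419
grasp_force: 60.7
```

Request:
{"fn": "arm_command", "kwargs": {"slide": [[0,0,0],[0,0,0.1],[0,0,0.2],[0,0,0.3],[0,0,0.3]], "spin": [0,0,0,0,0]}}

```text
clock: 7.8
eef_pos: [0.5994, -0.2746, 0.0611]
tool_rot: [0.84, 0.543, 0.001, 0.001]
ft_force: [-2.3, 0.4, 6.6]
grip_width: 0.0414
grasp_force: 61.2
```

Request:
{"fn": "arm_command", "kwargs": {"slide": [[0,0,0],[0,0,0],[0,0,0],[0,0,-0.5],[0,0,-3]], "spin": [0,0,0,0,0], "jaw": 7}}

```text
clock: 8.43
eef_pos: [0.5974, -0.2737, 0.0876]
tool_rot: [0.839, 0.543, -0.001, -0.002]
ft_force: [-0.0, 0.3, 0.3]
grip_width: 0.0701
grasp_force: 0.0
```

Request:
{"fn": "arm_command", "kwargs": {"slide": [[0,0,-4],[0,0,-8],[0,0,-10],[0,0,-10],[0,0,-10]], "spin": [0,0,0,0,0], "jaw": 8.5}}

```text
clock: 9.05
eef_pos: [0.5983, -0.2741, 0.1881]
tool_rot: [0.84, 0.543, -0.001, -0.001]
ft_force: [0.2, -0.6, -1.0]
grip_width: 0.0847
grasp_force: 0.0
```

```bash
cat >> h.py <<'E'
def topof(c,x,y,r=.06,zmin=.03,zmax=.12):
    P,m=cloud(c)
    q=P[m&(np.hypot(P[...,0]-x,P[...,1]-y)<r)&(P[...,2]>zmin)&(P[...,2]<zmax)]
    if len(q)<5: return None
    zt=np.percentile(q[:,2],97);t=q[q[:,2]>zt-.006]
    return round(zt,4),((t.min(0)+t.max(0))/2).round(4)[:2],np.ptp(t,axis=0).round(3)
E
python3 - <<'E'
from h import *
for n in("wrist","scene"):print(topof(camera(n),.599,-.276))
go((.4208,.1095,.19),(.4208,.1095,.033))
E
```

```text
(np.float64(0.0936), array([ 0.5984, -0.2749]), array([0.046, 0.045, 0.007]))
(np.float64(0.094), array([ 0.5994, -0.2752]), array([0.046, 0.047, 0.008]))
t 9.15 p [ 0.598  -0.274   0.1874] w 0.085 gf 0.0 F [ 0.1 -0.4 -0.1] j6 1.56
slide [ 27.73 -31.87  -0.16] spin -38.8 tilt 0.19
slide [ 0.   0.  15.7] spin -0.0 tilt 0.00
```

The tall pot stands in its bay, 4 mm higher than before. Next is the short pot.

Request:
{"fn": "arm_command", "kwargs": {"slide": [[3,-3.5,0],[7,-8,0],[11,-12.5,0],[15,-17,0],[19,-22,0]], "spin": [-5,-12,-19,-25,-32]}}

```text
clock: 9.78
eef_pos: [0.4752, -0.0107, 0.1882]
tool_rot: [0.656, 0.755, -0.0, -0.001]
ft_force: [0.8, 0.7, 0.7]
grip_width: 0.0853
grasp_force: 0.0
```

```bash
python3 -c "
from h import *
print(topof(camera('wrist'),.4208,.1095))
go((.4208,.1095,.15),(.4208,.1095,.033))"
```

```text
(np.float64(0.0637), array([0.4212, 0.1027]), array([0.047, 0.032, 0.007]))
t 9.82 p [ 0.4704 -0.0051  0.1878] w 0.085 gf 0.0 F [-5.5  3.1 -0.8] j6 1.41
slide [12.04 -3.18  3.87] spin -6.0 tilt 0.51
slide [ 0.   0.  11.7] spin -0.0 tilt 0.00
```

Request:
{"fn": "arm_command", "kwargs": {"slide": [[4,-1,1],[8,-2,2],[11,-3,3.5],[11.6,-3.1,3.8],[11.6,-3.1,3.8]], "spin": [-4,-6,-6,-6,-6]}}

```text
clock: 10.45
eef_pos: [0.4301, 0.0982, 0.1509]
tool_rot: [0.617, 0.787, -0.001, -0.0]
ft_force: [0.7, -0.7, -0.1]
grip_width: 0.0849
grasp_force: 0.0
```

```bash
python3 -c "
from h import *
go((.4208,.1095,.033))"
```

```text
t 10.45 p [0.4301 0.0982 0.1509] w 0.085 gf 0.0 F [ 0.7 -0.7 -0.1] j6 1.55
slide [ 1.33 -0.62 11.79] spin -0.7 tilt 0.06
```

Request:
{"fn": "arm_command", "kwargs": {"slide": [[1.3,-0.6,2],[1.3,-0.6,5],[1.3,-0.6,9],[1.3,-0.6,11.4],[1.3,-0.6,11.9]], "spin": [0,0,0,0,0]}}

```text
clock: 11.08
eef_pos: [0.4209, 0.1083, 0.0312]
tool_rot: [0.618, 0.786, -0.001, -0.001]
ft_force: [0.8, 0.6, 0.5]
grip_width: 0.0852
grasp_force: 0.0
```

Request:
{"fn": "arm_command", "kwargs": {"slide": [[0,0,0],[0,0,0],[0,0,0],[0,0,0],[0,0,0]], "spin": [0,0,0,0,0], "jaw": 3.5}}

```text
clock: 11.7
eef_pos: [0.4225, 0.1098, 0.0339]
tool_rot: [0.617, 0.787, 0.001, 0.001]
ft_force: [-1.4, -0.6, 5.8]
grip_width: 0.0415
grasp_force: 59.8
```

Request:
{"fn": "arm_command", "kwargs": {"slide": [[0,0,-1],[0,0,-3],[0,0,-7],[0,0,-12],[0,0,-17]], "spin": [0,0,0,0,0]}}

```text
clock: 12.32
eef_pos: [0.421, 0.1096, 0.2047]
tool_rot: [0.617, 0.787, 0.0, 0.0]
ft_force: [1.4, 1.0, -0.8]
grip_width: 0.0415
grasp_force: 60.6
```

```bash
python3 -c "
from h import *
go((.594,-.202,.2),(.594,-.202,.041))"
```

```text
t 12.32 p [0.421  0.1096 0.2047] w 0.041 gf 60.6 F [ 1.4  1.  -0.8] j6 1.58
slide [-34.39   9.35   0.47] spin 32.6 tilt 0.05
slide [ 0.   0.  15.9] spin -0.0 tilt 0.00
```

Request:
{"fn": "arm_command", "kwargs": {"slide": [[-4,1,0],[-9,2.4,0],[-15,4,0],[-21,5.7,0],[-27,7.3,0]], "spin": [4,10,16,22,28]}}

```text
clock: 12.95
eef_pos: [0.5575, -0.1369, 0.2034]
tool_rot: [0.79, 0.613, 0.001, 0.0]
ft_force: [1.1, 0.5, -0.3]
grip_width: 0.0416
grasp_force: 60.6
```

Request:
{"fn": "arm_command", "kwargs": {"slide": [[-4,1.2,0.5],[-7,2,0.5],[-7.4,2.1,2],[-7.4,2.1,5],[-7.4,2.1,8]], "spin": [3,5,5,5,5]}}

```text
clock: 13.58
eef_pos: [0.5587, -0.211, 0.1215]
tool_rot: [0.815, 0.58, 0.0, -0.0]
ft_force: [0.8, 0.2, -1.0]
grip_width: 0.0414
grasp_force: 60.7
```

```bash
python3 -c "
from h import *
go((.594,-.202,.041))"
```

```text
t 13.57 p [ 0.5587 -0.211   0.1215] w 0.041 gf 60.7 F [ 0.8  0.2 -1. ] j6 1.54
slide [2.   3.04 8.05] spin -0.3 tilt 0.04
```

Request:
{"fn": "arm_command", "kwargs": {"slide": [[1,1.5,0],[2,3,1],[2,3,3.5],[2,3,6],[2,3,7.8]], "spin": [0,0,0,0,0]}}

```text
clock: 14.2
eef_pos: [0.594, -0.2017, 0.0427]
tool_rot: [0.815, 0.58, -0.0, -0.001]
ft_force: [0.3, 0.7, 0.3]
grip_width: 0.0417
grasp_force: 60.7
```

Request:
{"fn": "arm_command", "kwargs": {"slide": [[0,0,0],[0,0,0.1],[0,0,0.3],[0,0,0.5],[0,0,0.5]], "spin": [0,0,0,0,0]}}

```text
clock: 14.82
eef_pos: [0.5938, -0.2031, 0.0395]
tool_rot: [0.815, 0.579, 0.0, 0.0]
ft_force: [0.1, -1.0, 0.0]
grip_width: 0.0411
grasp_force: 60.7
```

Request:
{"fn": "arm_command", "kwargs": {"slide": [[0,0,0.1],[0,0,0.2],[0,0,0.3],[0,0,0.3],[0,0,0.3]], "spin": [0,0,0,0,0]}}

```text
clock: 15.45
eef_pos: [0.5939, -0.2031, 0.038]
tool_rot: [0.815, 0.579, 0.0, 0.0]
ft_force: [-2.6, 0.3, 8.5]
grip_width: 0.0417
grasp_force: 61.5
```

Request:
{"fn": "arm_command", "kwargs": {"slide": [[0,0,0],[0,0,0],[0,0,0],[0,0,-0.5],[0,0,-3]], "spin": [0,0,0,0,0], "jaw": 7}}

```text
clock: 16.08
eef_pos: [0.5922, -0.2025, 0.0647]
tool_rot: [0.815, 0.579, -0.001, -0.002]
ft_force: [-0.0, 0.3, 0.2]
grip_width: 0.0701
grasp_force: 0.0
```

Request:
{"fn": "arm_command", "kwargs": {"slide": [[0,-2,-4],[0,-5,-9],[0,-8,-14],[0,-10,-19],[0,-10,-20]], "spin": [0,0,0,0,0], "jaw": 6}}

```text
clock: 16.7
eef_pos: [0.5001, -0.1704, 0.2714]
tool_rot: [0.815, 0.579, 0.002, 0.003]
ft_force: [0.1, -0.9, 0.1]
grip_width: 0.0601
grasp_force: 0.0
```

```bash
python3 - <<'E'
from h import *
cw=camera("wrist");cs=camera("scene")
for n,c in(("w",cw),("s",cs)):
    print(n,topof(c,.594,-.202,.035),topof(c,.599,-.275,.035),"bb",topof(c,.4435,-.232,.03),"bw",topof(c,.435,-.121,.03))
go((.4435,-.232,.18),(.4435,-.232,.022))
save(cw,"w2.png")
E
```

```text
w (np.float64(0.0677), array([ 0.5927, -0.2033]), array([0.046, 0.046, 0.007])) (np.float64(0.0935), array([ 0.5984, -0.2742]), array([0.045, 0.045, 0.007])) bb (np.float64(0.0901), array([ 0.4451, -0.2329]), array([0.013, 0.012, 0.008])) bw (np.float64(0.0839), array([ 0.4365, -0.1216]), array([0.013, 0.014, 0.007]))
s (np.float64(0.0683), array([ 0.5928, -0.2038]), array([0.046, 0.045, 0.007])) (np.float64(0.0944), array([ 0.5994, -0.2759]), array([0.046, 0.047, 0.008])) bb (np.float64(0.0891), array([ 0.4434, -0.2331]), array([0.012, 0.012, 0.009])) bw (np.float64(0.0831), array([ 0.4339, -0.1214]), array([0.012, 0.011, 0.007]))
t 16.80 p [ 0.5002 -0.1705  0.2682] w 0.060 gf 0.0 F [ 0.7 -0.1  0.5] j6 1.58
slide [-7.67 -3.37  8.8 ] spin 8.4 tilt 0.25
slide [ 0.   0.  15.8] spin -0.0 tilt 0.00
```

View pics/w2.png

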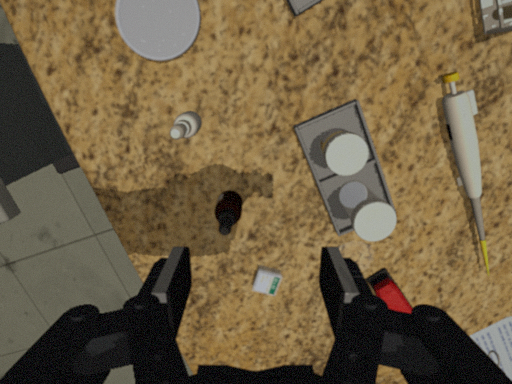

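Both pots stand upright in separate bays, lids at (347,155) and (374,222). Brown bottle is at (230,208), white at (187,125) and slip box at (267,281). I'll take the brown bottle next.

Request:
{"fn": "arm_command", "kwargs": {"slide": [[-3,-1.3,2],[-6,-2.6,4],[-7.7,-3.3,7],[-7.7,-3.3,8.8],[-7.7,-3.3,8.8]], "spin": [4,8,8,8,8]}}

```text
clock: 17.42
eef_pos: [0.4409, -0.2313, 0.1748]
tool_rot: [0.854, 0.521, -0.002, -0.003]
ft_force: [-0.0, -0.2, -0.7]
grip_width: 0.0603
grasp_force: 0.0
```

```bash
python3 -c "
from h import *
go((.4445,-.233,.022))"
```

```text
t 17.43 p [ 0.4409 -0.2313  0.1748] w 0.060 gf 0.0 F [-0.  -0.2 -0.7] j6 1.56
slide [ 0.02  0.51 15.28] spin 0.5 tilt 0.42
```

Request:
{"fn": "arm_command", "kwargs": {"slide": [[0,0.4,3],[0,0.5,7],[0,0.5,11],[0,0.5,14],[0,0.5,15]], "spin": [0,0,0,0,0]}}

```text
clock: 18.05
eef_pos: [0.4464, -0.2335, 0.0264]
tool_rot: [0.853, 0.521, -0.001, -0.002]
ft_force: [-0.2, 1.2, 0.2]
grip_width: 0.0599
grasp_force: 0.0
```

Request:
{"fn": "arm_command", "kwargs": {"slide": [[0,0,0],[0,0,0],[0,0,0],[0,0,0],[0,0,0]], "spin": [0,0,0,0,0]}}

```text
clock: 18.68
eef_pos: [0.4475, -0.2345, 0.0287]
tool_rot: [0.853, 0.521, 0.0, 0.0]
ft_force: [-0.1, 0.6, -1.2]
grip_width: 0.0603
grasp_force: 0.0
```

Request:
{"fn": "arm_command", "kwargs": {"slide": [[0,-0.3,0.3],[0,-0.3,0.6],[0,-0.3,0.6],[0,-0.3,0.6],[0,-0.3,0.6]], "spin": [0,0,0,0,0]}}

```text
clock: 19.3
eef_pos: [0.4448, -0.233, 0.0223]
tool_rot: [0.853, 0.521, 0.0, 0.0]
ft_force: [0.4, 0.2, -0.4]
grip_width: 0.0598
grasp_force: 0.0
```

Request:
{"fn": "arm_command", "kwargs": {"slide": [[0,0,0],[0,0,0],[0,0,0],[0,0,0],[0,0,0]], "spin": [0,0,0,0,0], "jaw": 2.5}}

```text
clock: 19.92
eef_pos: [0.445, -0.2331, 0.0227]
tool_rot: [0.853, 0.521, 0.0, 0.0]
ft_force: [-0.7, -0.1, 5.3]
grip_width: 0.0303
grasp_force: 59.7
```

Request:
{"fn": "arm_command", "kwargs": {"slide": [[0,0,-0.5],[0,0,-2],[0,0,-5],[0,0,-9],[0,0,-13]], "spin": [0,0,0,0,0]}}

```text
clock: 20.55
eef_pos: [0.4444, -0.2329, 0.1541]
tool_rot: [0.853, 0.521, 0.0, -0.0]
ft_force: [0.3, -0.7, -0.9]
grip_width: 0.0302
grasp_force: 59.5
```

```bash
python3 - <<'E'
from h import *
c=camera("wrist");s=camera("scene")
cv2.imwrite("pics/g3.png",cv2.resize(np.hstack([c["pixels"],cv2.resize(s["pixels"][140:332,200:456],(512,384))]),(800,300))[...,::-1])
go((.46,.0,.2),(.611,.2855,.2),(.611,.2855,.03))
E
```

```text
t 20.65 p [ 0.4477 -0.2346  0.1579] w 0.030 gf 59.5 F [ 0.8  0.3 -1. ] j6 1.56
slide [21.43 -9.57 -4.31] spin -27.2 tilt 0.58
slide [28.55 15.1   0.  ] spin -25.0 tilt 0.00
slide [ 0.  0. 17.] spin -0.0 tilt 0.00
```

View pics/g3.png

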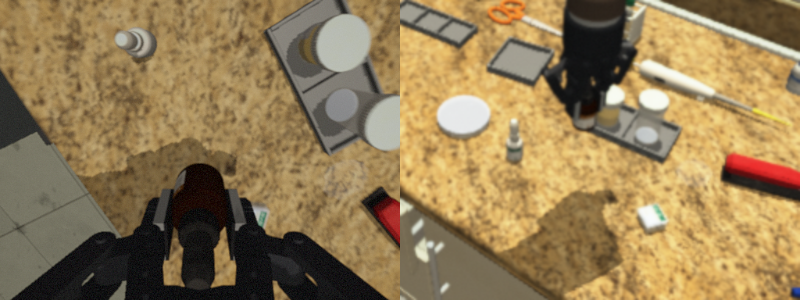

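The brown bottle is held upright at (200,190) in the wrist half. I'll carry it to the left-hand bay.

Request:
{"fn": "arm_command", "kwargs": {"slide": [[4,-0.7,-2],[9,-1.5,-4],[15,-2.6,-4.3],[21,-3.6,-4.3],[27,-4.6,-4.3]], "spin": [-4,-10,-16,-22,-27]}}

```text
clock: 21.28
eef_pos: [0.5271, 0.03, 0.1953]
tool_rot: [0.707, 0.707, -0.0, 0.0]
ft_force: [1.2, -0.3, -0.3]
grip_width: 0.0303
grasp_force: 59.5
```

```bash
python3 -c "
from h import *
go((.611,.2855,.2))"
```

```text
t 21.27 p [0.5271 0.03   0.1953] w 0.030 gf 59.5 F [ 1.2 -0.3 -0.3] j6 1.63
slide [25.55  8.38 -0.48] spin -25.1 tilt 0.01
```

Request:
{"fn": "arm_command", "kwargs": {"slide": [[6,2,0],[12,4,0],[18,6,0],[23,7.7,0],[25.4,8.5,0]], "spin": [-6,-12,-18,-23,-25]}}

```text
clock: 21.9
eef_pos: [0.6125, 0.2852, 0.1939]
tool_rot: [0.537, 0.844, -0.0, -0.001]
ft_force: [-0.4, -1.0, -0.3]
grip_width: 0.0304
grasp_force: 59.5
```

Request:
{"fn": "arm_command", "kwargs": {"slide": [[0,0,2],[0,0,5],[0,0,8],[0,0,10],[0,0,10]], "spin": [0,0,0,0,0]}}

```text
clock: 22.52
eef_pos: [0.6108, 0.281, 0.0924]
tool_rot: [0.539, 0.843, -0.003, -0.002]
ft_force: [0.1, -0.2, -0.5]
grip_width: 0.0304
grasp_force: 59.6
```

```bash
python3 - <<'E'
from h import *
c=camera("wrist");save(c,"w4.png")
go((.611,.2855,.03))
E
```

```text
t 22.57 p [0.612  0.2816 0.0942] w 0.030 gf 59.6 F [-0.5  0.  -0.2] j6 1.57
slide [0.4  0.1  6.42] spin -0.2 tilt 0.16
```

View pics/w4.png

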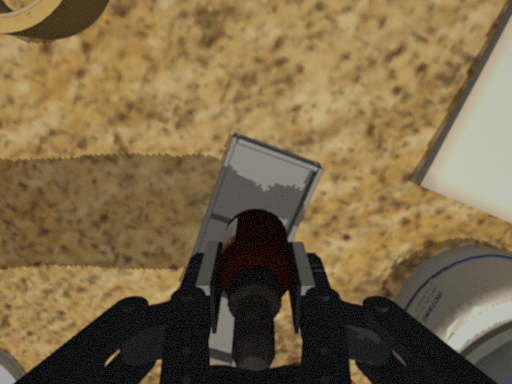

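```bash
python3 - <<'E'
from h import *
c=camera("wrist")
print(onz(c,[(235,134),(321,166)],.016).round(4))
f=R.from_euler('z',4.8,degrees=True)
print((f.apply([[ -.0325,.0935,0],[.0325,.0935,0],[0,.061,0],[0,0,0],[0,-.061,0]])+[.616,.2248,0]).round(4)[:,:2])
P,m=cloud(c);q=P[m&(abs(P[...,0]-.67)<.2)&(P[...,1]>.2)&(P[...,0]>.68)&(P[...,2]>.03)];print("mixer min x",q.min(0),q.max(0))
go((.611,.2855,.03))
E
```

```text
[[0.5805 0.3159 0.016 ]
 [0.6419 0.3205 0.016 ]]
[[0.5758 0.3153]
 [0.6406 0.3207]
 [0.6109 0.2856]
 [0.616  0.2248]
 [0.6211 0.164 ]]
mixer min x [0.74119858 0.22140245 0.03000025] [0.79694138 0.3220809  0.10588465]
t 22.62 p [0.6129 0.282  0.0955] w 0.031 gf 59.6 F [ 0.2 -0.3 -1.2] j6 1.57
slide [ 0.4  -0.02  6.55] spin -0.2 tilt 0.01
```

Request:
{"fn": "arm_command", "kwargs": {"slide": [[0.3,0,1.5],[0.4,0,3.5],[0.4,0,5.5],[0.4,0,6.3],[0.4,0,6.6]], "spin": [0,0,0,0,0]}}

```text
clock: 23.25
eef_pos: [0.611, 0.2857, 0.029]
tool_rot: [0.539, 0.843, -0.0, -0.0]
ft_force: [-1.0, -0.6, -0.4]
grip_width: 0.0301
grasp_force: 59.6
```

Request:
{"fn": "arm_command", "kwargs": {"slide": [[0,0,0],[0,0,0.1],[0,0,0.2],[0,0,0.3],[0,0,0.3]], "spin": [0,0,0,0,0]}}

```text
clock: 23.88
eef_pos: [0.6114, 0.2857, 0.0268]
tool_rot: [0.539, 0.843, 0.0, 0.0]
ft_force: [-0.0, 0.6, 1.6]
grip_width: 0.0304
grasp_force: 59.8
```

Request:
{"fn": "arm_command", "kwargs": {"slide": [[0,0,0],[0,0,0],[0,0,0],[0,0,-1],[0,0,-4]], "spin": [0,0,0,0,0], "jaw": 6}}

```text
clock: 24.5
eef_pos: [0.6097, 0.2849, 0.065]
tool_rot: [0.539, 0.843, -0.002, -0.001]
ft_force: [0.6, -0.3, -1.1]
grip_width: 0.0601
grasp_force: 0.0
```

Request:
{"fn": "arm_command", "kwargs": {"slide": [[0,0,-5],[0,0,-10],[0,0,-14],[0,0,-14],[0,0,-14]], "spin": [0,0,0,0,0]}}

```text
clock: 25.12
eef_pos: [0.611, 0.2855, 0.2063]
tool_rot: [0.539, 0.843, 0.0, -0.0]
ft_force: [-0.2, -0.1, -0.4]
grip_width: 0.0601
grasp_force: 0.0
```

```bash
python3 - <<'E'
from h import *
cw=camera("wrist");cs=camera("scene")
for n,c in(("w",cw),("s",cs)):
    print(n,topof(c,.611,.2855,.03),"bw",topof(c,.435,-.121,.03))
go((.4355,-.1215,.2),(.4355,-.1215,.016))
E
```

```text
w (np.float64(0.0942), array([0.6097, 0.2854]), array([0.013, 0.013, 0.007])) bw (np.float64(0.0382), array([ 0.4294, -0.111 ]), array([0.005, 0.003, 0.007]))
s (np.float64(0.0932), array([0.6086, 0.2824]), array([0.01 , 0.012, 0.007])) bw (np.float64(0.0835), array([ 0.4341, -0.1213]), array([0.011, 0.01 , 0.007]))
t 25.23 p [0.6103 0.2852 0.2046] w 0.060 gf 0.0 F [-0.1  0.2  0.4] j6 1.57
slide [-29.57 -32.94   0.56] spin 40.4 tilt 0.18
slide [ 0.   0.  18.4] spin -0.0 tilt 0.00
```

The brown bottle stands in its bay at (0.610, 0.285). Next is the white bottle.

Request:
{"fn": "arm_command", "kwargs": {"slide": [[-3,-3.3,0],[-7,-7.8,0],[-11,-12.3,0],[-15,-16.8,0],[-19,-21.3,0]], "spin": [5,11,18,24,30]}}

```text
clock: 25.85
eef_pos: [0.4957, 0.0221, 0.2048]
tool_rot: [0.739, 0.673, -0.001, -0.001]
ft_force: [0.7, -1.5, 0.6]
grip_width: 0.0602
grasp_force: 0.0
```

Request:
{"fn": "arm_command", "kwargs": {"slide": [[0,0,0],[0,0,0],[0,0,0],[0,0,0],[0,0,0]], "spin": [0,0,0,0,0]}}

```text
clock: 26.48
eef_pos: [0.4978, 0.0245, 0.2061]
tool_rot: [0.738, 0.675, -0.0, -0.0]
ft_force: [0.5, -0.4, -0.2]
grip_width: 0.0601
grasp_force: 0.0
```

```bash
python3 - <<'E'
from h import *
cw=camera("wrist")
print("bw",topof(cw,.435,-.121,.03))
go((.4355,-.1215,.17),(.4355,-.1215,.016))
E
```

```text
bw (np.float64(0.0837), array([ 0.4365, -0.1191]), array([0.013, 0.011, 0.007]))
t 26.52 p [0.4978 0.0244 0.2061] w 0.060 gf 0.0 F [ 0.1 -0.8  1.1] j6 1.71
slide [-15.09  -4.91   3.61] spin 10.5 tilt 0.01
slide [ 0.   0.  15.4] spin -0.0 tilt 0.00
```

Request:
{"fn": "arm_command", "kwargs": {"slide": [[-5,-1.6,0],[-10,-3.2,1],[-14,-4.5,2],[-15,-4.9,3.5],[-15,-4.9,3.6]], "spin": [4,8,10.5,10.5,10.5]}}

```text
clock: 27.15
eef_pos: [0.4342, -0.1216, 0.1695]
tool_rot: [0.797, 0.603, -0.001, -0.001]
ft_force: [-0.3, -0.8, 0.4]
grip_width: 0.0599
grasp_force: 0.0
```

Request:
{"fn": "arm_command", "kwargs": {"slide": [[0,0,0],[0,0,0],[0,0,1],[0,0,3],[0,0,5]], "spin": [0,0,0,0,0]}}

```text
clock: 27.78
eef_pos: [0.4355, -0.1209, 0.1195]
tool_rot: [0.797, 0.604, 0.0, 0.0]
ft_force: [-0.5, -0.0, -0.1]
grip_width: 0.0601
grasp_force: 0.0
```

```bash
python3 - <<'E'
from h import *
go((.436,-.1208,.017))
E
```

```text
t 27.77 p [ 0.4355 -0.1209  0.1195] w 0.060 gf 0.0 F [-0.5 -0.  -0.1] j6 1.57
slide [ 0.02  0.05 10.25] spin -0.1 tilt 0.02
```

Request:
{"fn": "arm_command", "kwargs": {"slide": [[0,0,3],[0,0,6],[0,0,8.5],[0,0,10],[0,0,10.2]], "spin": [0,0,0,0,0]}}

```text
clock: 28.4
eef_pos: [0.4341, -0.1206, 0.0169]
tool_rot: [0.797, 0.604, -0.001, -0.001]
ft_force: [0.2, 0.3, 0.2]
grip_width: 0.0602
grasp_force: 0.0
```

Request:
{"fn": "arm_command", "kwargs": {"slide": [[0,0,0],[0,0,0],[0,0,0],[0,0,0],[0,0,0]], "spin": [0,0,0,0,0], "jaw": 2}}

```text
clock: 29.02
eef_pos: [0.4362, -0.1214, 0.0193]
tool_rot: [0.797, 0.604, 0.001, 0.001]
ft_force: [-0.4, 0.5, 6.7]
grip_width: 0.0242
grasp_force: 59.1
```

Request:
{"fn": "arm_command", "kwargs": {"slide": [[0,0,-0.5],[0,0,-2],[0,0,-6],[0,0,-12],[0,0,-18]], "spin": [0,0,0,0,0]}}

```text
clock: 29.65
eef_pos: [0.4345, -0.1211, 0.1998]
tool_rot: [0.797, 0.604, -0.0, -0.0]
ft_force: [1.6, -0.6, 0.1]
grip_width: 0.0241
grasp_force: 59.1
```

```bash
python3 - <<'E'
from h import *
go((.621,.164,.2))
E
```

```text
t 29.65 p [ 0.4345 -0.1211  0.1998] w 0.024 gf 59.1 F [ 1.6 -0.6  0.1] j6 1.57
slide [32.49 10.25 -0.04] spin -30.5 tilt 0.07
```

Request:
{"fn": "arm_command", "kwargs": {"slide": [[4,1.3,0],[9,2.9,0],[15,4.7,0],[21,6.6,0],[26,8.2,0]], "spin": [-4,-10,-16,-22,-27]}}

```text
clock: 30.28
eef_pos: [0.5852, 0.1089, 0.1981]
tool_rot: [0.632, 0.775, -0.0, -0.0]
ft_force: [1.0, -1.5, -1.5]
grip_width: 0.0239
grasp_force: 59.1
```

```bash
python3 - <<'E'
from h import *
go((.621,.164,.2))
E
```

```text
t 30.27 p [0.5852 0.1089 0.1981] w 0.024 gf 59.1 F [ 1.  -1.5 -1.5] j6 1.55
slide [ 4.68  4.61 -0.2 ] spin -3.3 tilt 0.02
```

Request:
{"fn": "arm_command", "kwargs": {"slide": [[2,2,0],[4.5,4.5,0],[4.8,4.7,3],[4.8,4.7,7],[4.8,4.7,10]], "spin": [-3,-3,-3,-3,-3]}}

```text
clock: 30.9
eef_pos: [0.62, 0.1631, 0.096]
tool_rot: [0.613, 0.79, -0.001, -0.001]
ft_force: [-0.3, 0.1, -0.7]
grip_width: 0.0241
grasp_force: 59.2
```

Request:
{"fn": "arm_command", "kwargs": {"slide": [[0,0,0],[0,0,0],[0,0,0],[0,0,0],[0,0,0]], "spin": [0,0,0,0,0]}}

```text
clock: 31.52
eef_pos: [0.6215, 0.1633, 0.0992]
tool_rot: [0.613, 0.79, 0.001, 0.0]
ft_force: [0.4, 0.7, -0.7]
grip_width: 0.0241
grasp_force: 59.1
```

```bash
python3 - <<'E'
from h import *
go((.6215,.164,.026))
E
```

```text
t 31.52 p [0.6215 0.1633 0.0992] w 0.024 gf 59.1 F [ 0.4  0.7 -0.7] j6 1.58
slide [0.07 0.01 7.32] spin -0.5 tilt 0.08
```

Request:
{"fn": "arm_command", "kwargs": {"slide": [[0,0,2],[0,0,4.5],[0,0,6.5],[0,0,7.2],[0,0,7.4]], "spin": [0,0,0,0,0]}}

```text
clock: 32.15
eef_pos: [0.6212, 0.1632, 0.0243]
tool_rot: [0.613, 0.79, -0.0, -0.0]
ft_force: [0.3, 0.6, -0.6]
grip_width: 0.024
grasp_force: 59.2
```

Request:
{"fn": "arm_command", "kwargs": {"slide": [[0,0,0],[0,0,0.1],[0,0,0.2],[0,0,0.3],[0,0,0.3]], "spin": [0,0,0,0,0]}}

```text
clock: 32.78
eef_pos: [0.6217, 0.1634, 0.0233]
tool_rot: [0.613, 0.79, 0.001, 0.001]
ft_force: [-3.0, -1.1, 7.4]
grip_width: 0.024
grasp_force: 60.0
```

Contact with the tray floor, so I'll release. Then the slip box.

Request:
{"fn": "arm_command", "kwargs": {"slide": [[0,0,0],[0,0,0],[0,0,0],[0,0,-1],[0,0,-4]], "spin": [0,0,0,0,0], "jaw": 5.5}}

```text
clock: 33.4
eef_pos: [0.6195, 0.1628, 0.06]
tool_rot: [0.613, 0.79, -0.002, -0.001]
ft_force: [0.1, -0.2, 0.4]
grip_width: 0.0552
grasp_force: 0.0
```

Request:
{"fn": "arm_command", "kwargs": {"slide": [[0,0,-5],[0,0,-10],[0,0,-14],[0,0,-14],[0,0,-14]], "spin": [0,0,0,0,0]}}

```text
clock: 34.02
eef_pos: [0.6209, 0.1632, 0.2012]
tool_rot: [0.613, 0.79, -0.0, -0.0]
ft_force: [-0.1, 0.1, -0.5]
grip_width: 0.055
grasp_force: 0.0
```

```bash
python3 - <<'E'
from h import *
cw=camera("wrist");cs=camera("scene")
for n,c in(("w",cw),("s",cs)): print(n,topof(c,.6215,.164,.03),topof(c,.6105,.285,.03))
go((.46,-.20,.21),(.454,-.356,.21))
E
```

```text
w (np.float64(0.0879), array([0.6198, 0.1629]), array([0.013, 0.013, 0.008])) (np.float64(0.0942), array([0.6102, 0.2853]), array([0.014, 0.013, 0.007]))
s (np.float64(0.0867), array([0.6182, 0.1631]), array([0.013, 0.01 , 0.007])) (np.float64(0.0918), array([0.6074, 0.2832]), array([0.009, 0.009, 0.008]))
t 34.12 p [0.6202 0.163  0.1996] w 0.055 gf 0.0 F [ 0.3 -0.7  0.5] j6 1.58
slide [-31.2  -24.5   -0.96] spin 37.8 tilt 0.18
slide [-14.55   5.67   0.  ] spin 14.6 tilt 0.00
```

Request:
{"fn": "arm_command", "kwargs": {"slide": [[-4,-3,-1],[-9,-7,-1],[-13.5,-10.6,-1],[-18,-14,-1],[-22.5,-17.6,-1]], "spin": [5,12,19,26,33]}}

```text
clock: 34.75
eef_pos: [0.5046, -0.0997, 0.2098]
tool_rot: [0.814, 0.581, -0.001, -0.001]
ft_force: [0.8, -1.0, 0.0]
grip_width: 0.0549
grasp_force: 0.0
```

Request:
{"fn": "arm_command", "kwargs": {"slide": [[-4,-2,0],[-8,-4,0],[-9,-4.5,0],[-9,-4.5,0],[-9,-4.5,0]], "spin": [5,10,10,10,10]}}

```text
clock: 35.38
eef_pos: [0.4355, -0.1685, 0.2109]
tool_rot: [0.86, 0.511, 0.0, -0.0]
ft_force: [-0.5, -0.2, 0.3]
grip_width: 0.055
grasp_force: 0.0
```

```bash
python3 - <<'E'
from h import *
c=camera("wrist");save(c,"w5.png")
P,m=cloud(c);s=m&(np.hypot(P[...,0]-.454,P[...,1]+.356)<.04)&(P[...,2]>.012)&(P[...,2]<.03)
q=P[s];print(len(q),np.percentile(q[:,2],[50,97]).round(4))
v,u=np.where(s);W=onz(c,np.c_[u,v],np.percentile(q[:,2],50))[:,:2]
print(cv2.minAreaRect((W*1000).astype(np.float32)))
go((.454,-.356,.15))
E
```

```text
37 [0.0192 0.0212]
((474.36029052734375, -354.1671447753906), (13.784883499145508, 5.145726203918457), 89.61739349365234)
t 35.42 p [ 0.4356 -0.1684  0.211 ] w 0.055 gf 0.0 F [-0.1 -0.4 -0.6] j6 1.70
slide [-15.6   10.59   6.09] spin 9.5 tilt 0.02
```

View pics/w5.png

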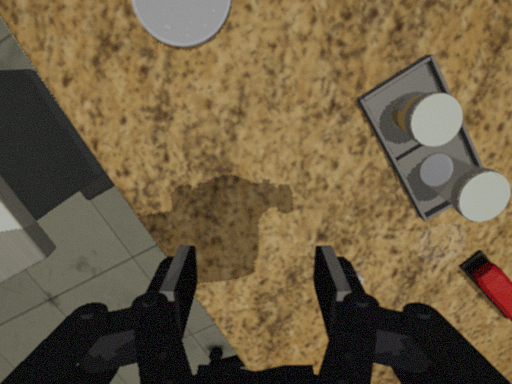

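The wrist view shows both pots standing at (436,120) and (483,195). The slip box is hidden behind the right finger at about (365,275). I'll move over it.

Request:
{"fn": "arm_command", "kwargs": {"slide": [[-4,3,0],[-8,6,0],[-12,9,0],[-15,10.5,0],[-15.6,10.6,1]], "spin": [4,8,9.5,9.5,9.5]}}

```text
clock: 36.05
eef_pos: [0.4542, -0.3584, 0.2008]
tool_rot: [0.9, 0.437, 0.0, 0.001]
ft_force: [-0.6, 0.7, 0.2]
grip_width: 0.0551
grasp_force: 0.0
```

Request:
{"fn": "arm_command", "kwargs": {"slide": [[2,0,0],[4,0,0],[4,0,0],[4,0,0],[4,0,0]], "spin": [0,0,0,0,0]}}

```text
clock: 36.67
eef_pos: [0.4777, -0.3253, 0.2016]
tool_rot: [0.899, 0.437, 0.0, 0.0]
ft_force: [-0.1, -0.8, 0.3]
grip_width: 0.0549
grasp_force: 0.0
```

```bash
python3 - <<'E'
from h import *
c=camera("wrist");save(c,"w6.png")
P,m=cloud(c);s=m&(np.hypot(P[...,0]-.454,P[...,1]+.356)<.04)&(P[...,2]>.012)&(P[...,2]<.03)
q=P[s];print(len(q),np.percentile(q[:,2],[50,97]).round(4))
v,u=np.where(s);W=onz(c,np.c_[u,v],np.percentile(q[:,2],50))[:,:2]
print(cv2.minAreaRect((W*1000).astype(np.float32)),W.mean(0))
go((.454,-.356,.10))
E
```

```text
1075 [0.0197 0.0211]
((454.06402587890625, -357.10101318359375), (35.1922607421875, 33.553314208984375), 52.79866027832031) [ 0.45448067 -0.35697957]
t 36.73 p [ 0.4776 -0.3256  0.2015] w 0.055 gf 0.0 F [-0.5 -0.1 -0.3] j6 1.64
slide [-3.85  0.02 10.15] spin -0.1 tilt 0.02
```

View pics/w6.png

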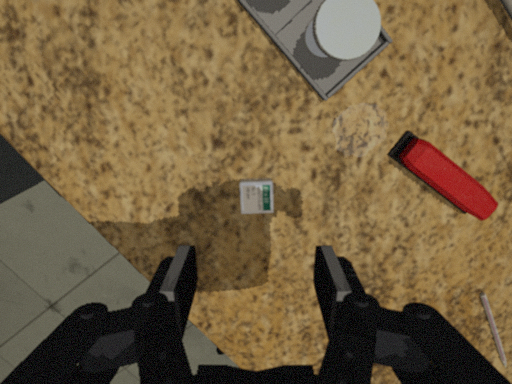

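The slip box is at (256,197), label up, and its sides line up with the fingers. I'll go down on it.

```bash
python3 -c "
from h import *
go((.4543,-.357,.012,-37.2))"
```

```text
t 36.73 p [ 0.4776 -0.3256  0.2015] w 0.055 gf 0.0 F [-0.5 -0.1 -0.3] j6 1.64
slide [-3.91  0.11 18.95] spin -1.0 tilt 0.02
```

Request:
{"fn": "arm_command", "kwargs": {"slide": [[-2,0,2],[-3.9,0,5],[-3.9,0,10],[-3.9,0,15],[-3.9,0,18]], "spin": [-1,-1,-1,-1,-1]}}

```text
clock: 37.35
eef_pos: [0.4518, -0.3557, 0.0187]
tool_rot: [0.896, 0.444, -0.001, -0.002]
ft_force: [0.5, -0.1, -0.9]
grip_width: 0.0551
grasp_force: 0.0
```

Request:
{"fn": "arm_command", "kwargs": {"slide": [[0,0,0],[0,0,0],[0,0,0],[0,0,0],[0,0,0]], "spin": [0,0,0,0,0]}}

```text
clock: 37.98
eef_pos: [0.454, -0.3564, 0.0221]
tool_rot: [0.896, 0.445, 0.0, 0.001]
ft_force: [-0.3, 0.6, -0.0]
grip_width: 0.0549
grasp_force: 0.0
```

```bash
python3 -c "
from h import *
go((.4543,-.357,.004,-37.2))"
```

```text
t 37.98 p [ 0.454  -0.3564  0.0221] w 0.055 gf 0.0 F [-0.3  0.6 -0. ] j6 1.55
slide [-0.03  0.05  1.81] spin 0.0 tilt 0.08
```

Request:
{"fn": "arm_command", "kwargs": {"slide": [[0,0,0.6],[0,0,1.2],[0,0,1.6],[0,0,1.8],[0,0,1.8]], "spin": [0,0,0,0,0]}}

```text
clock: 38.6
eef_pos: [0.4534, -0.356, 0.003]
tool_rot: [0.896, 0.445, -0.0, -0.0]
ft_force: [-0.1, -0.4, 0.3]
grip_width: 0.055
grasp_force: 0.0
```

Request:
{"fn": "arm_command", "kwargs": {"slide": [[0,0,0],[0,0,0],[0,0,0],[0,0,0],[0,0,0]], "spin": [0,0,0,0,0], "jaw": 2.5}}

```text
clock: 39.22
eef_pos: [0.454, -0.3564, 0.0038]
tool_rot: [0.896, 0.445, 0.0, 0.0]
ft_force: [0.8, -0.7, 4.3]
grip_width: 0.0323
grasp_force: 59.9
```

Request:
{"fn": "arm_command", "kwargs": {"slide": [[0,0,-0.5],[0,0,-2],[0,0,-6],[0,0,-11],[0,0,-16]], "spin": [0,0,0,0,0]}}

```text
clock: 39.85
eef_pos: [0.4533, -0.3559, 0.1654]
tool_rot: [0.896, 0.445, -0.0, -0.0]
ft_force: [0.5, -1.4, 0.2]
grip_width: 0.0323
grasp_force: 59.6
```

```bash
python3 -c "
from h import *
c=camera('wrist');s=camera('scene')
cv2.imwrite('pics/g5.png',cv2.resize(np.hstack([c['pixels'],cv2.resize(s['pixels'][160:352,236:492],(512,384))]),(800,300))[...,::-1])
go((.627,.007,.165))"
```

```text
t 39.95 p [ 0.4568 -0.3586  0.1711] w 0.032 gf 59.6 F [ 0.1 -0.4 -0. ] j6 1.55
slide [39.42 -8.54  0.49] spin -37.8 tilt 0.76
```

View pics/g5.png

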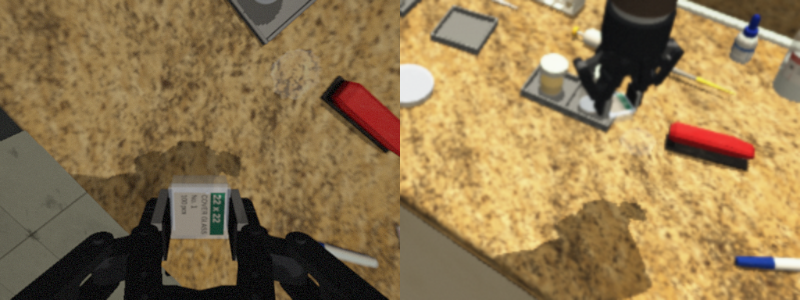

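The slip box is held level at (200,210), label up. Now to the plain tray.

Request:
{"fn": "arm_command", "kwargs": {"slide": [[4,-0.9,-1],[9,-1.9,-1.5],[15,-3.2,-1.5],[21,-4.5,-1.5],[27,-5.8,-1.5]], "spin": [-4,-10,-16,-22,-28]}}

```text
clock: 40.58
eef_pos: [0.5708, -0.1042, 0.1785]
tool_rot: [0.76, 0.649, -0.0, 0.0]
ft_force: [1.1, 0.0, -0.1]
grip_width: 0.0322
grasp_force: 59.6
```

```bash
python3 -c "
from h import *
go((.627,.007,.16))"
```

```text
t 40.58 p [ 0.5708 -0.1042  0.1785] w 0.032 gf 59.6 F [ 1.1  0.  -0.1] j6 1.55
slide [11.86  3.81  1.84] spin -9.6 tilt 0.01
```

Request:
{"fn": "arm_command", "kwargs": {"slide": [[4,1.3,0],[8,2.6,0],[11.5,3.7,0],[11.9,3.9,2],[11.9,3.9,6]], "spin": [-5,-10,-15,-19,-19]}}

```text
clock: 41.2
eef_pos: [0.6299, 0.0065, 0.1196]
tool_rot: [0.643, 0.766, 0.002, 0.002]
ft_force: [-0.7, -0.4, -1.1]
grip_width: 0.0321
grasp_force: 59.6
```

Request:
{"fn": "arm_command", "kwargs": {"slide": [[0,0,0],[0,0,0],[0,0,0],[0,0,0],[0,0,0]], "spin": [0,0,0,0,0]}}

```text
clock: 41.82
eef_pos: [0.6284, 0.0052, 0.1191]
tool_rot: [0.644, 0.765, 0.0, 0.001]
ft_force: [-0.5, 0.4, -0.1]
grip_width: 0.0321
grasp_force: 59.6
```

```bash
python3 -c "
from h import *
c=camera('wrist');save(c,'w7.png')
go((.627,.007,.012,10.4))"
```

```text
t 41.88 p [0.6282 0.0052 0.1189] w 0.032 gf 59.6 F [ 0.1  0.1 -1.3] j6 1.41
slide [ 0.2  -0.1  10.69] spin -0.6 tilt 0.05
```

View pics/w7.png

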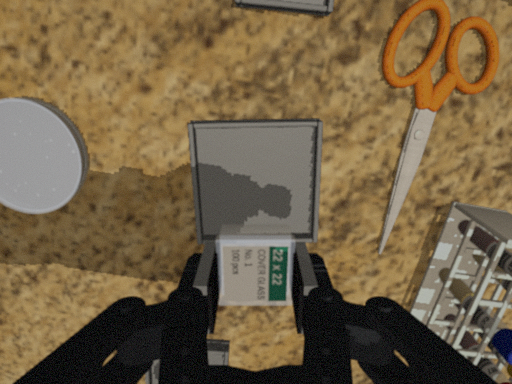

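```bash
python3 -c "
from h import *
c=camera('wrist')
print(onz(c,[(190,122),(322,120)],.016).round(4))
f=R.from_euler('z',10.4,degrees=True)
print((f.apply([[ -.049,.049,0],[.049,.049,0]])+[.627,.007,0]).round(4))
go((.627,.007,.014,10.4))"
```

```text
[[0.5733 0.0449 0.016 ]
 [0.6667 0.0626 0.016 ]]
[[0.57   0.0463 0.    ]
 [0.6663 0.064  0.    ]]
t 41.92 p [0.6281 0.0052 0.1187] w 0.033 gf 59.6 F [-0.7  0.3 -0.4] j6 1.41
slide [ 0.19 -0.09 10.47] spin -0.6 tilt 0.03
```

Request:
{"fn": "arm_command", "kwargs": {"slide": [[0.1,0,3],[0.2,0,6],[0.2,0,9],[0.2,0,10.3],[0.2,0,10.6]], "spin": [0,0,0,0,0]}}

```text
clock: 42.55
eef_pos: [0.6272, 0.0073, 0.0116]
tool_rot: [0.644, 0.765, -0.0, -0.001]
ft_force: [0.7, -0.2, -0.2]
grip_width: 0.0324
grasp_force: 59.6
```

Request:
{"fn": "arm_command", "kwargs": {"slide": [[0,0,0],[0,0,0.1],[0,0,0.3],[0,0,0.4],[0,0,0.4]], "spin": [0,0,0,0,0]}}

```text
clock: 43.18
eef_pos: [0.6276, 0.0073, 0.0083]
tool_rot: [0.644, 0.765, -0.0, -0.0]
ft_force: [-0.9, 0.3, 0.2]
grip_width: 0.0319
grasp_force: 59.6
```

Request:
{"fn": "arm_command", "kwargs": {"slide": [[0,0,0.1],[0,0,0.1],[0,0,0.1],[0,0,0.1],[0,0,0.1]], "spin": [0,0,0,0,0]}}

```text
clock: 43.8
eef_pos: [0.6278, 0.0073, 0.0078]
tool_rot: [0.644, 0.765, 0.0, 0.0]
ft_force: [-1.3, -0.4, 5.1]
grip_width: 0.032
grasp_force: 60.1
```

Request:
{"fn": "arm_command", "kwargs": {"slide": [[0,0,0],[0,0,0],[0,0,0],[0,0,-1],[0,0,-4]], "spin": [0,0,0,0,0], "jaw": 4.8}}

```text
clock: 44.42
eef_pos: [0.6261, 0.0073, 0.0462]
tool_rot: [0.644, 0.765, -0.001, -0.002]
ft_force: [-0.0, 0.1, 0.1]
grip_width: 0.048
grasp_force: 0.0
```

Request:
{"fn": "arm_command", "kwargs": {"slide": [[0,0,-5],[0,0,-10],[0,0,-15],[4,0,-18],[6,0,-18]], "spin": [0,0,0,0,0]}}

```text
clock: 45.05
eef_pos: [0.619, 0.0679, 0.2316]
tool_rot: [0.644, 0.765, 0.003, 0.003]
ft_force: [0.8, 0.6, -0.2]
grip_width: 0.0482
grasp_force: 0.0
```

```bash
python3 - <<'E'
from h import *
go()
cw=camera("wrist");cs=camera("scene");ct=camera("top")
for n,c in(("w",cw),("s",cs),("t",ct)):
    print(n,"box",topof(c,.627,.007,.03,.014,.04),"pots",topof(c,.594,-.202,.035),topof(c,.599,-.275,.035),"bot",topof(c,.6215,.164,.03),topof(c,.6105,.285,.03),"tape",topof(c,.425,.364,.06),"dish",topof(c,.45,-.002,.055,.012,.04))
cv2.imwrite("pics/end.png",cv2.resize(np.hstack([cw["pixels"],cv2.resize(cs["pixels"][100:292,130:386],(512,384))]),(800,300))[...,::-1])
E
```

```text
t 45.05 p [0.619  0.0679 0.2316] w 0.048 gf 0.0 F [ 0.8  0.6 -0.2] j6 1.51
w box (np.float64(0.025), array([0.6269, 0.0064]), array([0.037, 0.038, 0.007])) pots (np.float64(0.0663), array([ 0.5995, -0.1861]), array([0.022, 0.013, 0.007])) None bot (np.float64(0.088), array([0.6198, 0.1626]), array([0.013, 0.014, 0.008])) None tape None dish (np.float64(0.0177), array([ 0.449 , -0.0032]), array([0.092, 0.092, 0.008]))
s box (np.float64(0.0266), array([0.6268, 0.006 ]), array([0.039, 0.04 , 0.007])) pots (np.float64(0.0683), array([ 0.5924, -0.203 ]), array([0.047, 0.044, 0.007])) (np.float64(0.0942), array([ 0.5999, -0.2751]), array([0.047, 0.046, 0.009])) bot (np.float64(0.0868), array([0.6185, 0.1627]), array([0.012, 0.012, 0.009])) (np.float64(0.0926), array([0.6081, 0.284 ]), array([0.012, 0.014, 0.008])) tape (np.float64(0.0508), array([0.4261, 0.3633]), array([0.094, 0.095, 0.008])) dish (np.float64(0.0188), array([ 0.4489, -0.0021]), array([0.093, 0.094, 0.008]))
t box None pots (np.float64(0.0686), array([ 0.5913, -0.201 ]), array([0.044, 0.042, 0.008])) (np.float64(0.0946), array([ 0.5963, -0.2721]), array([0.045, 0.045, 0.009])) bot None (np.float64(0.092), array([0.6076, 0.2858]), array([0.009, 0.008, 0.008])) tape (np.float64(0.0517), array([0.4253, 0.3648]), array([0.095, 0.093, 0.008])) dish None
```

View pics/end.png

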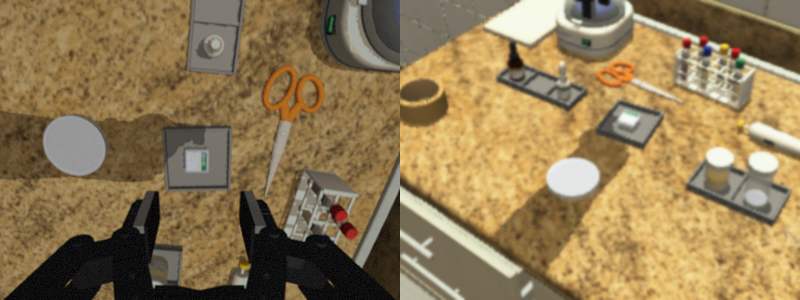

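Everything is in place. The box is flat at (197,160), and the bottles and pots stand in separate bays. The tape and dish haven't moved, and the gripper touches nothing. I'm handing in the job.

```bash
python3 -c "
from workcell import *
print(job_done())"
```

```text
the job is handed in; nothing more can be done
None
```

I handed the job in at about 45 s: both bottles, both pots and the slip box measured and looked correctly placed in their trays, and the tape roll and petri dish had not moved; no verdict came back.

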